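# Nudge the pump plate onto its locating pins

### The job

On the grey fixture, the aluminium pump plate is lying loose and tipped on top of two locating pins. Nudge it with the fingertips, back against the fixture's rail and sideways along it, until both holes drop over the pins and it lies flat on the bed. Do not lift it, do not touch the brass valve standing on it, and leave the other parts where they are.

Things in the scene. Friction and masses are not known exactly. Their poses are not given: they have to be found in the camera images.
- fixture: Fixed fixture: grey painted bed 200 (x) x 350 (y) x 15 mm, its top 15 mm above the bench. Origin: on the bench, below the centre of the seated plate. x points away from the robot to the rail, y along the rail to the left, z up. The bed spans x -125 to +75, y -175 to +175 mm. Two red lines painted on it at y = +83 and -83 mm flank the seated plate's place.
- rail_face (a point): middle of the dark steel rail's face towards the robot, at bed height: fixture x = +51.5 mm, 1.5 mm clear of the seated plate's far edge. The rail runs along y, 330 mm long, 16 mm thick, 24 mm above the bed. The plate pushed against it lies square to it; slid along it, it drops by itself when the holes come over the pins, and the pins then stop it
- plate: Loose aluminium plate 100 (x) x 160 (y) x 6 mm, about 0.3 kg; slides easily (metal on metal) under 1 to 10 N pushed low on an edge. Origin: centre of underside; axes as the fixture's when seated, 15 mm above the bench. It starts lying on both pins, near edge on the bed, far edge raised (about 6 degrees), 15 to 26 mm short of its place in fixture x, 16 to 36 mm to one side or the other in y, turned up to 0.1 rad
- valve: Brass valve fixed upright on the plate, 30 mm tall, 30 mm diameter at its foot, 20 to 26 mm above; not to be touched. Origin: centre of its foot, at x = -12 mm, y = 0 on the top of the plate.
- pin_left (a point): foot of the left pin, at bed height; fixture x = +12, y = +35 mm. Steel, 10 mm diameter, 7 mm tall, coned tip; hidden under the plate at first
- pin_right (a point): foot of the right pin, the same, at fixture x = +12, y = -35 mm
- hole_left (a point): centre of the plate's left through hole, at its underside; plate x = +12, y = +35 mm; 16 mm diameter (3 mm radial play on the pin)
- hole_right (a point): centre of the plate's right through hole, the same, at plate x = +12, y = -35 mm
- tank: bystander: yellow plastic jar with black cap, 64 mm diameter, 100 mm tall, standing on the bench beyond the rail; origin at the centre of its foot
- nozzle: bystander: brass nozzle, 36 mm diameter at its foot, 50 mm tall, standing on the bench beyond the rail; origin at the centre of its foot
- collar: bystander: steel collar, 48 mm diameter, 18 mm tall, on the bench to the left of the fixture; origin at the centre of its underside
- grip: bystander: orange plastic grip block 110 (x) x 28 (y) x 22 mm, on the bench to the right of the fixture; origin at the centre of its underside

How it is judged:
By the outcome, as a careful person would: the job done as asked, in the order asked, and still so for the second after the job is handed in, with the robot touching nothing.
It also fails if it takes over 48 s, if anything falls off the work surface, if the arm or the gripper's body presses on something with over 40 N, if the wrist force passes 120 N, or if a joint passes its speed limit or range.

### The arm

A 6-joint arm with a two-finger parallel gripper is mounted at the origin on the work surface. World frame = base frame: x ahead of the robot, y to its left, z up, the work surface at z = 0. Lengths are in m, angles in rad, forces in N, time in s.
With the tool pointing down it reaches from about 0.225 to 0.875 m from the base axis. Payload 3.4 kg.
Tool frame: the origin (TCP) lies between the finger pads; the fingertips stand 8 mm ahead of it and the grasp point (between the pads) lies 11 mm behind it; z points along the fingers, y is the line along which they close (so a half turn about z gives the same grasp; the last joint's range is limited). The gripper opens to 85 mm and grips with 20 to 120 N. Pads are 22 mm wide; open, the fingers measure 114 mm over their backs; the gripper's body (76 mm by 85 mm) begins 54 mm behind the grasp point. The pads swing forward as they close: fully open they stand 13 mm farther back than shut.
Start: joints at [-1.242, 0.276, 1.505, -0, 1.361, -0.121], TCP at [0.25, -0.518, 0.239] pointing down, gripper open.
Joint ranges: [-2.89, 2.89], [-0.75, 2.08], [0.22, 2.7], [-1.18, 4.32], [0.11, 2.71], [-2.7, 2.7]. Speed limits (rad/s): [2.57, 2.57, 3.14, 3.14, 3.14, 3.14].

### API

Orientations are given as a unit quaternion [w, x, y, z].
In Python, from rig import manip gives the robot as it stands.
- The arm moves only by the tool move_arm, never from a script. Its argument "deltas" is a list that holds one entry, the list of rows, each a list of 5 numbers: the shift along the tool's x, y, z normalised to -1 to 1, where 1 is 80 cm, then the turn about the tool's z normalised to -1 to 1, where 1 is 120 degrees, then the closure, from -1 (fully open) to 1 (shut). In form: [[[tx, ty, tz, twist, grip], ...]]. A call has 1 to 12 rows; each row is the pose to reach, as a shift and turn from the pose commanded when the call began, along the tool's axes at that moment; what a row does not reach only later rows make up. A row lasts 1/10 s, in which the tool goes at most 50 mm and 8.59 degrees, less where a joint would pass 70% of its speed; a pose out of reach is approached as far as the arm can. A call with a number of a shift or a turn outside -1 to 1 is refused whole. A call with a gripper value outside its range is refused whole. The fingers move at their own pace and stop on an object; "squeeze" is the grip in N (left out, the last holds). Time passes only in rows, so rows that repeat a pose let the fingers close. It gives the time, the measured TCP pose, the force, the opening and the grip force at its end, in the units of the state.
- manip.get_state(): the state, without advancing time (a new reading comes with each control period).
- manip.get_image(name): name is "scene" or "side" or "wrist"; returns the picture (384x512x3 uint8, red, green, blue); there is no depth.
- manip.camera_params(name): a dict with "fx", "fy", "cx", "cy" (pixels), "R" (3x3) and "t" (3): a world point X has camera coordinates R X + t; the wrist camera has in their place "tool_from_camera" (4x4, takes a point from camera to tool coordinates, whose origin is the TCP and whose axes are the flange's). Camera axes: x right, y down, z forward; pixel columns grow to the right and rows downward; lengths in m; the calibration is good to about 2 mm. A picture is of the moment at which its call begins: read the wrist's pose just before it. camera_params takes no time and is no camera call.
- manip.sign_off(): hands the job in; it is judged then, once.
The state is a dict: "clock": time; "qpos": joint angles; "qd": joint speeds; "effort": joint torques, N m; "position": TCP position; "ee_rot": TCP orientation; "contact_force": force on the tool from outside, world axes, zero at the start; "moment": the same for the moment, N m; "width": finger opening in m; "gripper_force": force on a finger pad.
Only numpy, scipy, OpenCV 4.12 (cv2) and the standard library are available. Lean on these libraries where they do the work, as an engineer would, in place of code of your own. Each camera call takes 0.05 s, during which the arm holds its last target. There are 200 camera calls.

## Working session

There is one attempt and no reset: what is moved stays moved. The work goes in short steps, Python scripts to look and compute and a tool call to move; the robot and the scene stay as the last step left them, time stands still between calls to the robot, and variables do not carry over. Pictures are saved under pics/ and viewed, at most 10 in all, crops included, and the job is handed in when it is done.

Besides the shell and the picture viewer there is one more tool, called after "Emit:" by a JSON object that holds its "method" and its "body". move_arm: Moves the arm, as the interface text tells. Scaled input: -1 to 1 covers 80 cm each way for a shift and 120 degrees each way for a turn. Its arguments: {"type":"object","properties":{"deltas":{"type":"array","items":{"type":"array","items":{"type":"array","items":{"type":"number","minimum":-1,"maximum":1}}}},"squeeze":{"type":"number"}},"required":["deltas"]}

```bash
mkdir -p pics
python3 - <<'E'
from rig import manip
import cv2,numpy as np
s=manip.get_state();print(s['clock'],s['position'],s['ee_rot'],s['width'])
for n in("scene","side"):
    im=manip.get_image(n);cv2.imwrite(f'pics/{n}0.png',im[:,:,::-1])
    p=manip.camera_params(n);print(n,{k:np.round(v,4).tolist() for k,v in p.items()})
print(manip.camera_params("wrist"))
a=cv2.imread('pics/scene0.png');b=cv2.imread('pics/side0.png')
E
```

```text
0.0 [ 0.2498319  -0.51731632  0.23843405] [-9.14340323e-04  9.74812209e-01  2.23025360e-01 -9.91131907e-05] 0.08553488068971522
scene {'fx': 491.9321, 'fy': 491.9321, 'cx': 262.478, 'cy': 191.9448, 'R': [[0.8201, 0.5722, 0.0072], [0.4035, -0.5694, -0.7162], [-0.4058, 0.5903, -0.6978]], 't': [-0.5219, -0.1609, 1.4746]}
side {'fx': 445.7992, 'fy': 445.7992, 'cx': 251.014, 'cy': 187.4885, 'R': [[-0.8095, -0.5869, -0.012], [-0.4472, 0.6298, -0.6351], [0.3803, -0.5087, -0.7724]], 't': [0.4966, 0.2833, 0.8679]}
{'fx': 278.1906046462385, 'fy': 278.1906046462385, 'cx': 257.92715558339233, 'cy': 192.75567375909378, 'tool_from_camera': array([[-3.28650564e-04, -9.66170640e-01, -2.57903444e-01,
         6.39351057e-02],
       [ 9.99999852e-01, -4.29284571e-04,  3.33890979e-04,
         6.15850316e-04],
       [-4.33309631e-04, -2.57903296e-01,  9.66170638e-01,
        -1.34965366e-01],
       [ 0.00000000e+00,  0.00000000e+00,  0.00000000e+00,
         1.00000000e+00]])}
```

View pics/scene0.png

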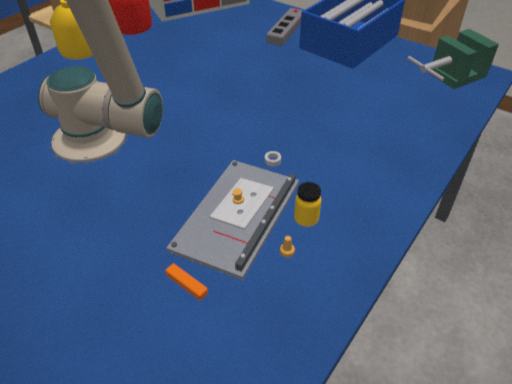

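View pics/side0.png

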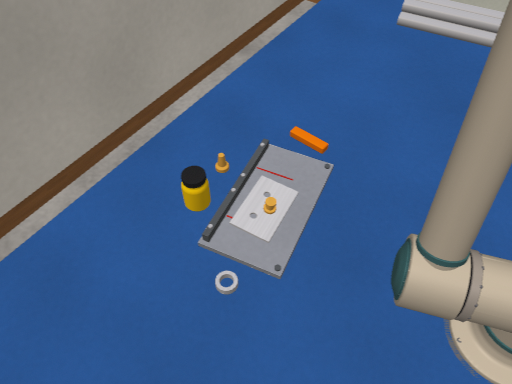

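The plate lies towards the left (+y) and covers the left red line. Bed corners in scene: about (235,163), (299,178), (240,272), (170,247). Next I'll refine on enlarged crops.

```bash
cat > h.py <<'E'
import numpy as np,cv2
from rig import manip
def cam(n,s=None):
    p=manip.camera_params(n)
    K=np.array([[p['fx'],0,p['cx']],[0,p['fy'],p['cy']],[0,0,1]])
    if n!='wrist': return K,np.array(p['R']),np.array(p['t'])
    from scipy.spatial.transform import Rotation as Ro
    q=np.array(s['ee_rot']);T=np.eye(4);T[:3,:3]=Ro.from_quat(q[[1,2,3,0]]).as_matrix();T[:3,3]=s['position']
    C=np.linalg.inv(T@np.array(p['tool_from_camera']));return K,C[:3,:3],C[:3,3]
def back(c,px,z):
    K,R,t=c;o=-R.T@t;out=[]
    for u,v in px:
        d=R.T@np.linalg.solve(K,[u,v,1]);out.append(o+d*(z-o[2])/d[2])
    return np.array(out)
def proj(c,X):
    K,R,t=c;x=(K@(R@np.atleast_2d(X).T+t[:,None])).T;return x[:,:2]/x[:,2:]
E
python3 - <<'E'
from h import *
for n,px in(("scene",[(235,163),(299,178),(240,272),(170,247)]),("side",[(277,271),(202,240),(265,143),(333,163)])):
    X=back(cam(n),px,.015);print(n,np.round(X,4).tolist(),X.mean(0))
    im=cv2.imread(f'pics/{n}0.png')
    c=im[150:280,160:310] if n=='scene' else im[135:280,195:340]
    cv2.imwrite(f'pics/{n}0c.png',cv2.resize(c,None,fx=4,fy=4,interpolation=cv2.INTER_CUBIC))
E
```

```text
scene [[0.4374, 0.1507, 0.015], [0.6162, 0.2016, 0.015], [0.673, -0.1411, 0.015], [0.4951, -0.1782, 0.015]] [0.55543038 0.00824621 0.015     ]
side [[0.4337, 0.1538, 0.015], [0.6129, 0.1866, 0.015], [0.6724, -0.1451, 0.015], [0.4897, -0.1861, 0.015]] [0.55218958 0.00231776 0.015     ]
```

View pics/scene0c.png

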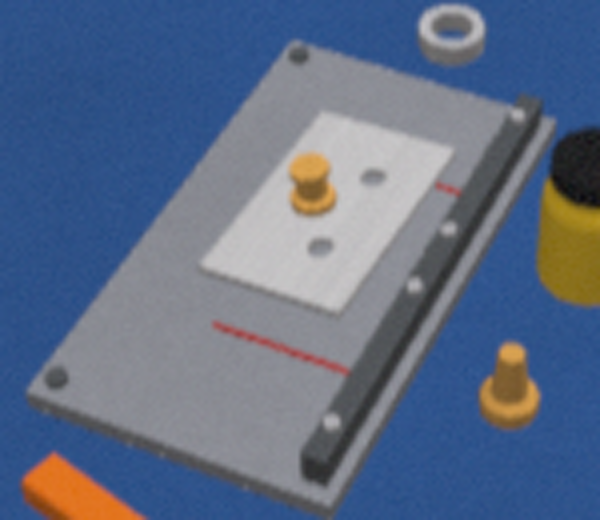

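Emit:
{"method": "move_arm", "body": {"deltas": [[[0.596,-0.43,0.048,0.133,-1],[0.596,-0.43,0.048,0.133,-1],[0.596,-0.43,0.048,0.133,-1],[0.596,-0.43,0.048,0.133,-1],[0.596,-0.43,0.048,0.133,-1],[0.596,-0.43,0.048,0.133,-1],[0.596,-0.43,0.048,0.133,-1],[0.596,-0.43,0.048,0.133,-1],[0.596,-0.43,0.048,0.133,-1],[0.596,-0.43,0.048,0.133,-1],[0.596,-0.43,0.048,0.133,-1],[0.596,-0.43,0.048,0.133,-1]]]}}

```text
clock: 1.3
position: [0.5304, 0.002, 0.2004]
ee_rot: [-0.0, 0.996, 0.086, -0.0]
contact_force: [-0.1, -2.0, 0.1]
width: 0.0855
gripper_force: 0.0
```

Run:
```python
from h import *
import pickle
s=manip.get_state();im=manip.get_image('wrist')[:,:,::-1];pickle.dump(s,open('s1.pkl','wb'))
cv2.imwrite('pics/w1.png',im);cv2.imwrite('pics/w1b.png',cv2.resize(im,(800,600),interpolation=cv2.INTER_CUBIC));print(s['position'],s['qpos'])
```

```text
[0.53044687 0.00199757 0.20041204] [-1.27734385e-01  2.34840606e-01  1.66254844e+00  4.54535273e-04
  1.24453013e+00  1.27023140e+00]
```

View pics/w1b.png

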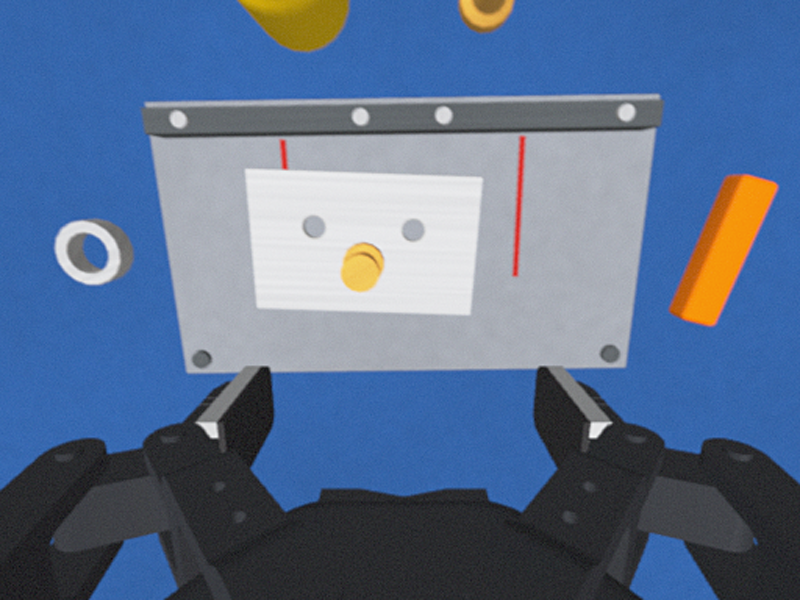

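Wrist view (800x600): bed near corners (188,373), (627,366). Plate top corners: NL (257,308), NR (470,315), FR (483,178), FL (246,169). Both pins are still hidden.

```bash
cat >> h.py <<'E'
from scipy.optimize import least_squares
def rz(a): c,s=np.cos(a),np.sin(a);return np.array([[c,-s,0],[s,c,0],[0,0,1]])
def fit(c,px,X,x0=(.579,.009,.17),pre=lambda X:X):
    f=lambda q:(proj(c,(rz(q[2])@pre(np.array(X)).T).T+[q[0],q[1],0])-px).ravel()
    r=least_squares(f,x0);return r.x,np.abs(r.fun).max()
E
python3 - <<'E'
from h import *
import pickle
s=pickle.load(open('s1.pkl','rb'));c=cam('wrist',s);k=1/1.5625
fx,e=fit(c,np.array([(188,373),(627,366),(523,137),(516,276)])*k,[(-.125,.175,.015),(-.125,-.175,.015),(.0515,-.083,.015),(-.05,-.083,.015)]);print(fx,e)
# without line ends
def tilt(X,a=.105):
    c,s=np.cos(a),np.sin(a);x=X[:,0]+.05;return np.c_[x*c-X[:,2]*s-.05,X[:,1],.015+x*s+X[:,2]*c]
pl,e=fit(c,np.array([(257,308),(470,315),(483,178),(246,169)])*k,[(-.05,.08,.006),(-.05,-.08,.006),(.05,-.08,.006),(.05,.08,.006)],pre=tilt);print(pl,e)
d=rz(-fx[2])@np.r_[pl[:2]-fx[:2],0];print('plate in fixture mm',d*1e3,pl[2]-fx[2])
print('TCP in fix',rz(-fx[2])@np.r_[s['position'][:2]-fx[:2],0])
E
```

```text
[0.57603689 0.00785012 0.1876505 ] 2.2544027990660283
[0.54838171 0.03215119 0.13572576] 0.5906287848966656
plate in fixture mm [-22.63631039  29.03357863   0.        ] -0.05192474025876617
TCP in fix [-0.0458815   0.00275506  0.        ]
```

Emit:
{"method": "move_arm", "body": {"deltas": [[[-0.074,-0.026,0.06,-0.0075,-1],[-0.074,-0.026,0.06,-0.0075,-1],[-0.074,-0.026,0.12,-0.0075,-1],[-0.074,-0.026,0.18,-0.0075,-1],[-0.074,-0.026,0.215,-0.0075,-1],[-0.074,-0.026,0.235,-0.0075,-1],[-0.074,-0.026,0.235,-0.0075,-1]]]}}

```text
clock: 2.05
position: [0.4671, 0.0095, 0.0114]
ee_rot: [-0.0, 0.996, 0.093, -0.001]
contact_force: [-0.9, -0.3, -0.6]
width: 0.0855
gripper_force: 0.0
```

Emit:
{"method": "move_arm", "body": {"deltas": [[[0.008,0,0,0,-1],[0.016,0,0,0,-1],[0.02,0,0,0,-1],[0.023,0,0,0,-1],[0.026,0,0,0,-1],[0.029,0,0,0,-1],[0.032,0,0,0,-1],[0.035,0,0,0,-1],[0.038,0,0,0,-1],[0.041,0,0,0,-1],[0.044,0,0,0,-1],[0.047,0,0,0,-1]]]}}

```text
clock: 3.25
position: [0.505, 0.0167, 0.0129]
ee_rot: [0.0, 0.996, 0.093, -0.0]
contact_force: [-2.1, -0.1, 1.7]
width: 0.0856
gripper_force: 1.4
```

Emit:
{"method": "move_arm", "body": {"deltas": [[[0.002,0,0.001,0,-1],[0.004,0,0.001,0,-1],[0.006,0,0.001,0,-1],[0.008,0,0.001,0,-1],[0.01,0,0.001,0,-1],[0.01,0,0.001,0,-1]]]}}

```text
clock: 3.85
position: [0.5132, 0.0182, 0.012]
ee_rot: [0.0, 0.996, 0.093, 0.0]
contact_force: [-0.2, -0.2, -0.4]
width: 0.0856
gripper_force: 0.2
```

Run:
```python
from h import *
s=manip.get_state();print(s['position'],s['contact_force'],s['moment'])
im=manip.get_image('wrist')[:,:,::-1];cv2.imwrite('pics/w2.png',im)
a=cv2.imread('pics/scene0.png')
b=manip.get_image('side')[:,:,::-1][135:280,195:340];b=cv2.resize(b,(384,384),interpolation=cv2.INTER_CUBIC)
cv2.imwrite('pics/m2.png',cv2.resize(np.hstack([im,b]),(800,343)))
```

```text
[0.51321223 0.01816893 0.01203505] [-0.1679368  -0.24272015 -0.38913521] [-0.00664435  0.07240929 -0.04802592]
```

View pics/m2.png

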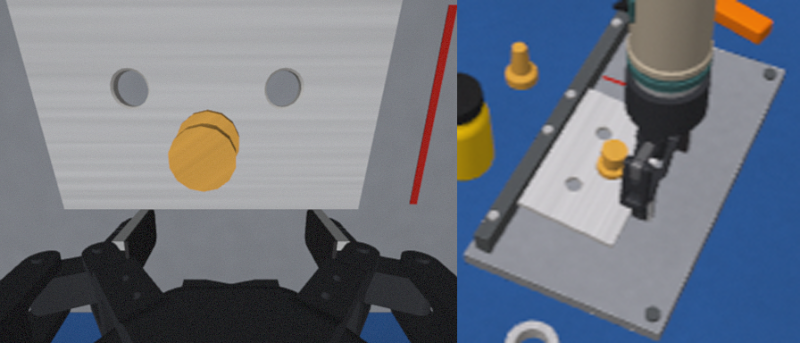

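The plate is now square to the rail (near edge level, at row 208), and the finger pads are touching it. Next I press a little further, to feel the rail.

Emit:
{"method": "move_arm", "body": {"deltas": [[[0.0015,0,0,0,-1],[0.003,0,0,0,-1],[0.0045,0,0,0,-1],[0.006,0,0,0,-1]]]}}

```text
clock: 4.35
position: [0.515, 0.0188, 0.0118]
ee_rot: [0.0, 0.996, 0.094, -0.003]
contact_force: [-7.4, -3.1, 3.9]
width: 0.0855
gripper_force: 3.6
```

Run:
```python
from h import *
fx=np.array([.57604,.00785,.18765])
for n,px in(('scene',[(307,218)]),('side',[(197,203)])):
    X=back(cam(n),px,0.0)[0];print(X,rz(-fx[2])@(X-[fx[0],fx[1],0]))
```

```text
[0.70411582 0.10031805 0.        ] [0.14307746 0.06695218 0.        ]
[0.69829704 0.10574404 0.        ] [0.13837306 0.07336842 0.        ]
```

Emit:
{"method": "move_arm", "body": {"deltas": [[[-0.01,0,0,0,-1],[-0.02,0,0,0,-1],[-0.02,0,-0.05,0,0],[-0.02,0,-0.11,0,1],[-0.02,0,-0.11,0,1]]]}}

```text
clock: 4.85
position: [0.5065, 0.0156, 0.1058]
ee_rot: [0.001, 0.996, 0.093, 0.007]
contact_force: [1.0, -0.6, 0.2]
width: 0.0438
gripper_force: 0.0
```

Emit:
{"method": "move_arm", "body": {"deltas": [[[0,-0.06,0,0,1],[0,-0.12,0,0,1],[0.03,-0.15,0,0,1],[0.095,-0.15,0,0,1],[0.095,-0.15,0,0,1],[0.095,-0.15,0.04,0,1],[0.095,-0.15,0.08,0,1],[0.095,-0.15,0.0925,0,1],[0.095,-0.15,0.0925,0,1]]]}}

```text
clock: 5.75
position: [0.553, 0.1477, 0.025]
ee_rot: [0.0, 0.996, 0.093, -0.001]
contact_force: [0.3, 0.2, -0.1]
width: -0.0001
gripper_force: 0.0
```

Run:
```python
from h import *
s=manip.get_state();fx=np.array([.57604,.00785,.18765])
print(s['position'],rz(-fx[2])@(s['position']-[fx[0],fx[1],0]),s['contact_force'])
im=manip.get_image('wrist')[:,:,::-1]
b=manip.get_image('side')[:,:,::-1][135:280,195:340];b=cv2.resize(b,(384,384),interpolation=cv2.INTER_CUBIC)
cv2.imwrite('pics/m3.png',cv2.resize(np.hstack([im,b]),(800,343)))
```

```text
[0.55301595 0.14771839 0.02504035] [0.00347267 0.1417082  0.02504035] [ 0.27465816  0.20268215 -0.13973382]
```

View pics/m3.png

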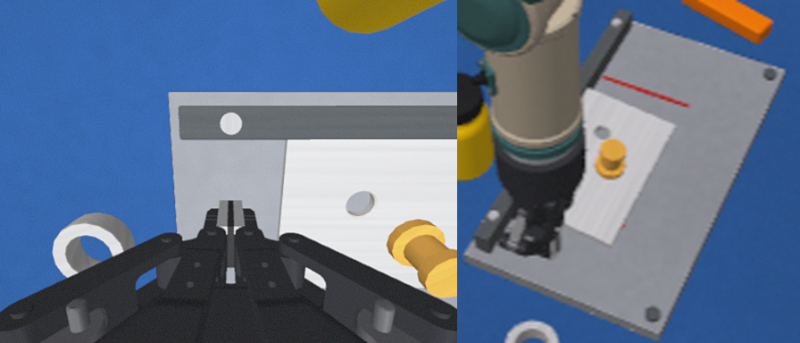

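Plate flush with the rail, left edge at column ~285; the closed fingertips are left of it on the bed. Now I push it right.

Emit:
{"method": "move_arm", "body": {"deltas": [[[0,0.008,0,0,1],[0,0.015,0,0,1],[0,0.018,0,0,1],[0,0.021,0,0,1],[0,0.024,0,0,1],[0,0.027,0,0,1],[0,0.03,0,0,1],[0,0.033,0,0,1],[0,0.036,0,0,1],[0,0.039,0,0,1],[0,0.042,0,0,1],[0,0.045,0,0,1]]]}}

```text
clock: 7.05
position: [0.5608, 0.1125, 0.026]
ee_rot: [0.0, 0.996, 0.093, -0.0]
contact_force: [-1.3, 1.1, 0.3]
width: 0.0
gripper_force: 0.4
```

Run:
```python
from h import *
s=manip.get_state();fx=np.array([.57604,.00785,.18765])
print(s['position'],rz(-fx[2])@(s['position']-[fx[0],fx[1],0]),s['contact_force'])
im=manip.get_image('wrist')[:,:,::-1]
b=manip.get_image('side')[:,:,::-1][135:280,195:340];b=cv2.resize(b,(384,384),interpolation=cv2.INTER_CUBIC)
cv2.imwrite('pics/m4.png',cv2.resize(np.hstack([im,b]),(800,343)))
```

```text
[0.56076912 0.11248101 0.0260257 ] [0.00451618 0.10564304 0.0260257 ] [-1.25520364  1.05153833  0.31173735]
```

View pics/m4.png

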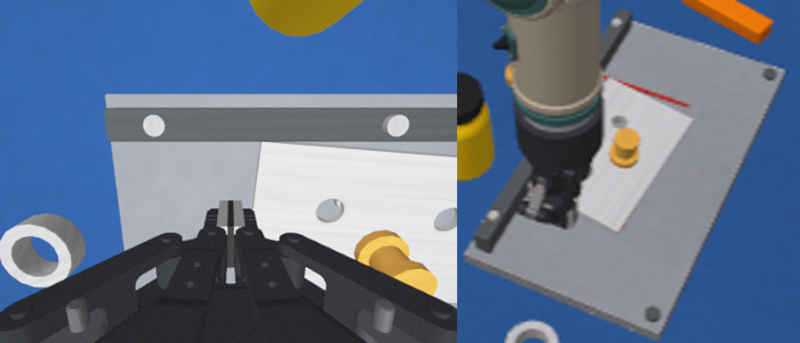

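The plate has turned clockwise: its far right corner has left the rail (top edge runs from row 142 to 155). I'll square it from the near side, then push the left edge with two spread fingers.

Emit:
{"method": "move_arm", "body": {"deltas": [[[0,-0.02,0,0,1],[0,-0.02,-0.06,0,1],[-0.04,-0.02,-0.1,0,0],[-0.1,-0.02,-0.1,0,-1],[-0.125,0.03,-0.1,0,-1],[-0.125,0.09,-0.1,0,-1],[-0.125,0.12,-0.1,0,-1],[-0.125,0.12,-0.05,0,-1],[-0.125,0.12,-0.01,0,-1],[-0.125,0.12,0.0175,0,-1],[-0.125,0.12,0.0175,0,-1]]]}}

```text
clock: 8.25
position: [0.4808, 0.0005, 0.0111]
ee_rot: [-0.0, 0.996, 0.093, -0.0]
contact_force: [0.2, 0.6, 0.6]
width: 0.085
gripper_force: 0.0
```

Emit:
{"method": "move_arm", "body": {"deltas": [[[0.007,0,0,0,-1],[0.012,0,0,0,-1],[0.016,0,0,0,-1],[0.02,0,0,0,-1],[0.024,0,0,0,-1],[0.028,0,0,0,-1],[0.032,0,0,0,-1],[0.036,0,0,0,-1],[0.04,0,0,0,-1],[0.043,0,0,0,-1],[0.046,0,0,0,-1],[0.049,0,0,0,-1]]]}}

```text
clock: 9.45
position: [0.5173, 0.007, 0.0118]
ee_rot: [-0.0, 0.996, 0.094, -0.002]
contact_force: [-6.0, -2.2, 3.9]
width: 0.0852
gripper_force: 3.2
```

Emit:
{"method": "move_arm", "body": {"deltas": [[[-0.02,0,0,0,-1],[-0.02,0,-0.05,-0.07,0.06],[-0.02,0,-0.11,-0.14,0.06],[-0.02,-0.06,-0.11,-0.21,0.06],[-0.02,-0.12,-0.11,-0.28,0.06],[-0.02,-0.144,-0.11,-0.35,0.06],[0.03,-0.144,-0.11,-0.42,0.06],[0.064,-0.144,-0.11,-0.49,0.06],[0.064,-0.144,-0.11,-0.56,0.06],[0.064,-0.144,-0.11,-0.63,0.06],[0.064,-0.144,-0.11,-0.7,0.06],[0.064,-0.144,-0.11,-0.75,0.06]]]}}

```text
clock: 10.65
position: [0.5485, 0.1301, 0.1001]
ee_rot: [0.0, 0.636, 0.772, 0.001]
contact_force: [0.1, 0.1, 0.1]
width: 0.0403
gripper_force: 0.0
```

Run:
```python
from h import *
s=manip.get_state();fx=np.array([.57604,.00785,.18765])
print(s['position'],rz(-fx[2])@(s['position']-[fx[0],fx[1],0]),s['ee_rot'],s['contact_force'],s['width'])
im=manip.get_image('wrist')[:,:,::-1]
cv2.imwrite('pics/w5.png',im)
```

```text
[0.54848413 0.13007774 0.10009019] [-0.00427047  0.12522264  0.10009019] [3.62639174e-04 6.36079166e-01 7.71623553e-01 5.06369593e-04] [0.05255829 0.07116898 0.09593204] 0.040311124731006516
```

View pics/w5.png

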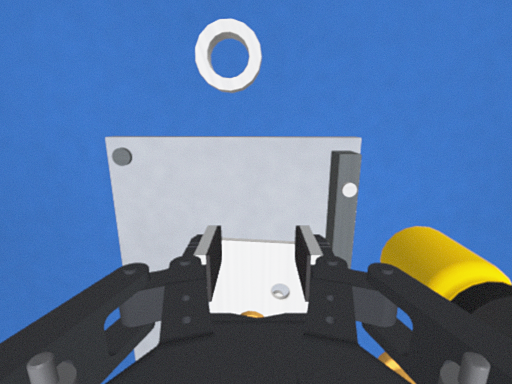

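The plate's left edge runs between the fingers, at rows 239–243.

Run:
```python
from h import *
s=manip.get_state();fx=np.array([.57604,.00785,.18765]);c=cam('wrist',s)
for P in back(c,[(224,240),(297,243)],.026): print(rz(-fx[2])@(P-[fx[0],fx[1],0]))
h=rz(-fx[2])@(back(c,[(281,292)],.024)[0]-[fx[0],fx[1],0]);print('hole',h)
```

```text
[-0.03265344  0.09349264  0.026     ]
[0.02695949 0.09115266 0.026     ]
hole [0.0153308  0.04386926 0.024     ]
```

Emit:
{"method": "move_arm", "body": {"deltas": [[[0,0,0.05,0,0.06],[0,0,0.085,0,0.06],[0,0,0.097,0,0.06],[-0.01,0,0.097,0,0.06],[-0.02,0,0.097,0,0.06],[-0.023,0,0.097,0,0.06],[-0.026,0,0.097,0,0.06],[-0.029,0,0.097,0,0.06],[-0.032,0,0.097,0,0.06],[-0.034,0,0.097,0,0.06]]]}}

```text
clock: 11.7
position: [0.5528, 0.1029, 0.0225]
ee_rot: [0.0, 0.638, 0.77, -0.0]
contact_force: [0.4, -0.3, 0.9]
width: 0.0399
gripper_force: 0.0
```

Run:
```python
from h import *
s=manip.get_state();fx=np.array([.57604,.00785,.18765])
print(s['position'],rz(-fx[2])@(s['position']-[fx[0],fx[1],0]),s['contact_force'],s['width'])
im=manip.get_image('wrist')[:,:,::-1]
b=manip.get_image('side')[:,:,::-1][135:280,195:340];b=cv2.resize(b,(384,384),interpolation=cv2.INTER_CUBIC)
cv2.imwrite('pics/m6.png',cv2.resize(np.hstack([im,b]),(800,343)))
```

```text
[0.55282369 0.10293576 0.02252543] [-0.00507044  0.09774758  0.02252543] [ 0.36861591 -0.27315894  0.88966333] 0.0398517945191733
```

View pics/m6.png

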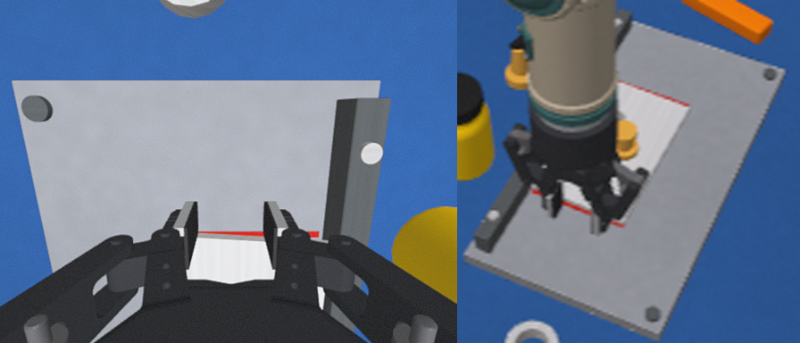

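The left red line now shows just outside the plate's left edge; the plate is a few mm from its place. I keep pushing in small steps.

Emit:
{"method": "move_arm", "body": {"deltas": [[[-0.002,0,0,0,0.06],[-0.0035,0,0,0,0.06],[-0.005,0,0,0,0.06],[-0.0065,0,0,0,0.06]]]}}

```text
clock: 12.2
position: [0.5537, 0.098, 0.0224]
ee_rot: [-0.0, 0.638, 0.77, -0.0]
contact_force: [-0.4, 0.7, -0.3]
width: 0.0404
gripper_force: 0.4
```

Run:
```python
from h import *
s=manip.get_state();fx=np.array([.57604,.00785,.18765])
print(s['position'],rz(-fx[2])@(s['position']-[fx[0],fx[1],0]),s['contact_force'],s['width'])
```

```text
[0.55366461 0.09802467 0.02243779] [-0.00516046  0.09276583  0.02243779] [-0.44083995  0.65266668 -0.25464385] 0.04044725360897416
```

Emit:
{"method": "move_arm", "body": {"deltas": [[[0.015,0,0,0,0.06],[0.015,0,-0.06,0,0.06],[0.015,0,-0.12,0,0.06],[-0.02,0,-0.18,0,0.06],[-0.08,0,-0.22,0,0.06],[-0.11,0,-0.22,0,0.06],[-0.11,0,-0.22,0,0.06]]]}}

```text
clock: 12.9
position: [0.5723, 0.0083, 0.2008]
ee_rot: [0.003, 0.639, 0.769, 0.001]
contact_force: [0.3, 1.5, 0.1]
width: 0.0402
gripper_force: 0.0
```

Run:
```python
from h import *
import pickle
s=manip.get_state();pickle.dump(s,open('s7.pkl','wb'))
im=manip.get_image('wrist')[:,:,::-1];cv2.imwrite('pics/w7.png',im)
cv2.imwrite('pics/w7b.png',cv2.resize(im[40:340,60:460],(800,600),interpolation=cv2.INTER_CUBIC))
```

```text
(no output)
```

View pics/w7b.png

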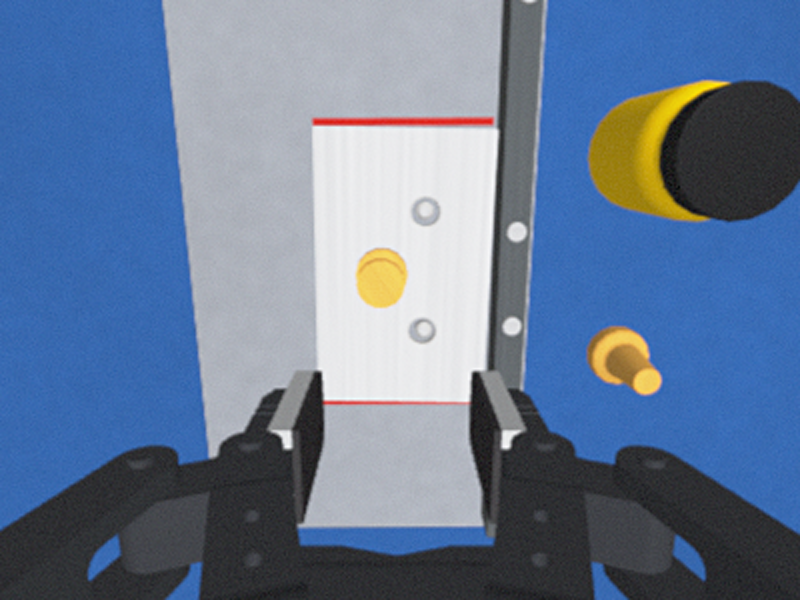

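Both pins show inside the holes (pins near (426,210) and (423,330), holes concentric within about 1 mm). The plate lies between the red lines. I retreat clear and check its flatness numerically.

Emit:
{"method": "move_arm", "body": {"deltas": [[[0,-0.06,-0.04,0,0.06],[0,-0.12,-0.08,0,0.06],[0,-0.18,-0.08,0,0.06],[0,-0.24,-0.08,0,0.06],[0,-0.3,-0.08,0,0.06],[0,-0.3,-0.08,0,0.06]]]}}

```text
clock: 13.55
position: [0.3281, -0.0313, 0.2613]
ee_rot: [-0.002, 0.638, 0.77, -0.001]
contact_force: [-0.2, 0.1, -0.1]
width: 0.0404
gripper_force: 0.0
```

Run:
```python
from h import *
from scipy.optimize import minimize
s=manip.get_state();print(s['position'],s['contact_force'])
fx=np.array([.57604,.00785,.18765])
Q=np.array([(-.05,.08,.006),(-.05,-.08,.006),(.05,-.08,.006),(.05,.08,.006)])
def tilt(X,a):
    c,s=np.cos(a),np.sin(a);x=X[:,0]+.05;return np.c_[x*c-X[:,2]*s-.05,X[:,1],.015+x*s+X[:,2]*c]
def run(tag,ims):
    for n,im in ims.items():
        cv2.imwrite(f'pics/{tag}_{n}.png',im)
    D=[]
    for n,im in ims.items():
        g=im.min(2);m=(g>175).astype(np.uint8)
        c=cam(n);u0=proj(c,[[fx[0],fx[1],.02]])[0]
        k,l,st,ce=cv2.connectedComponentsWithStats(m)
        i=1+np.argmax([st[j,4]-20*np.hypot(*(ce[j]-u0)) for j in range(1,k)])
        cn=max(cv2.findContours((l==i).astype(np.uint8),0,2)[0],key=cv2.contourArea)
        ap=cv2.approxPolyDP(cv2.convexHull(cn),4,True)[:,0];print(n,st[i],ap.tolist())
        D.append((c,cv2.convexHull(cn)[:,0].astype(np.float32)))
    def f(q,a):
        r=[]
        for c,h in D:
            u=proj(c,(rz(q[2])@tilt(Q,a).T).T+[q[0],q[1],0]).astype(np.float32).reshape(-1,1,2)
            r+= [cv2.pointPolygonTest(u,(float(x),float(y)),True) for x,y in h]
        return np.array(r)
    for a in(0,.03,.06,.105):
        r=least_squares(f,[fx[0],fx[1],fx[2]],args=(a,),diff_step=1e-4)
        d=rz(-fx[2])@np.r_[r.x[:2]-fx[:2],0];print(tag,a,'rms',np.sqrt(np.mean(r.fun**2)).round(3),'pose in fix',(d*1e3).round(1),(r.x[2]-fx[2]).round(3))
run('old',{n:cv2.imread(f'pics/{n}0.png') for n in('scene','side')})
run('new',{n:manip.get_image(n)[:,:,::-1].copy() for n in('scene','side')})
```

```text
[ 0.32814966 -0.0312752   0.26131339] [-0.20251049  0.14648182 -0.11293329]
scene [ 211  178   62   49 1381] [[272, 187], [244, 226], [211, 216], [240, 178]]
side [ 230  176   68   65 2100] [[261, 176], [297, 192], [268, 240], [230, 222]]
old 0 rms 1.044 pose in fix [-20.8  31.9   0. ] -0.065
old 0.03 rms 0.726 pose in fix [-21.1  31.8   0. ] -0.056
old 0.06 rms 0.526 pose in fix [-21.1  31.4   0. ] -0.056
old 0.105 rms 0.561 pose in fix [-21.2  31.1   0. ] -0.049
scene [ 213  188   61   53 1466] [[242, 188], [273, 198], [247, 240], [213, 227]]
side [ 228  167   65   61 1910] [[256, 167], [292, 180], [265, 227], [228, 212]]
new 0 rms 0.77 pose in fix [0.1 1.8 0. ] -0.01
new 0.03 rms 0.797 pose in fix [0.4 1.8 0. ] -0.01
new 0.06 rms 0.898 pose in fix [0.5 2.2 0. ] -0.004
new 0.105 rms 1.16 pose in fix [0.9 3.1 0. ] 0.009
```

Flat fits best now, as against 0.06–0.105 rad at the start. One gentle nudge from the left will confirm that the pins hold it.

Emit:
{"method": "move_arm", "body": {"deltas": [[[0.05,0.03,0.03,0,0.06],[0.1,0.06,0.06,0,0.06],[0.134,0.12,0.1,0,0.06],[0.134,0.18,0.14,0,0.06],[0.134,0.24,0.18,0,0.06],[0.134,0.3075,0.2,0,0.06],[0.134,0.3075,0.2,0,0.06],[0.134,0.3075,0.25,0,0.06],[0.134,0.3075,0.285,0,0.06],[0.134,0.3075,0.298,0,0.06],[0.134,0.3075,0.298,0,0.06]]]}}

```text
clock: 14.75
position: [0.5565, 0.1194, 0.0229]
ee_rot: [-0.001, 0.638, 0.77, -0.0]
contact_force: [-0.1, -0.4, 0.8]
width: 0.04
gripper_force: 0.0
```

Emit:
{"method": "move_arm", "body": {"deltas": [[[-0.01,0,0,0,0.06],[-0.02,0,0,0,0.06],[-0.025,0,0,0,0.06],[-0.028,0,0,0,0.06],[-0.03,0,0,0,0.06],[-0.032,0,0,0,0.06]]]}}

```text
clock: 15.35
position: [0.5603, 0.095, 0.0242]
ee_rot: [-0.002, 0.639, 0.769, 0.001]
contact_force: [-0.8, 11.5, 0.7]
width: 0.0403
gripper_force: 5.8
```

The pins stop it firmly (11.5 N). I retreat and check once more.

Emit:
{"method": "move_arm", "body": {"deltas": [[[0.005,0,0,0,0.06],[0.02,0,0,0,0.06],[0.02,0,-0.06,0,0.06],[0.02,0,-0.12,0,0.06],[0.02,0,-0.18,0,0.06],[-0.02,-0.06,-0.24,0,0.06],[-0.06,-0.12,-0.3,0,0.06],[-0.1,-0.18,-0.3,0,0.06],[-0.1,-0.24,-0.3,0,0.06],[-0.1,-0.3,-0.3,0,0.06],[-0.1,-0.3,-0.3,0,0.06]]]}}

```text
clock: 16.45
position: [0.3374, -0.0308, 0.2644]
ee_rot: [0.0, 0.638, 0.77, -0.001]
contact_force: [0.0, -0.4, 0.2]
width: 0.0402
gripper_force: 0.0
```

Run:
```python
from h import *
fx=np.array([.57604,.00785,.18765]);s=manip.get_state();print(s['position'],s['contact_force'])
Q=np.array([(-.05,.08,.006),(-.05,-.08,.006),(.05,-.08,.006),(.05,.08,.006)])
def tilt(X,a):
    c,s=np.cos(a),np.sin(a);x=X[:,0]+.05;return np.c_[x*c-X[:,2]*s-.05,X[:,1],.015+x*s+X[:,2]*c]
D=[]
for n in('scene','side'):
    im=manip.get_image(n);c=cam(n);u0=proj(c,[[fx[0],fx[1],.02]])[0]
    k,l,st,ce=cv2.connectedComponentsWithStats((im.min(2)>175).astype(np.uint8))
    i=1+np.argmax([st[j,4]-20*np.hypot(*(ce[j]-u0)) for j in range(1,k)])
    cn=np.argwhere(l==i)[:,::-1].astype(np.int32);h=cv2.convexHull(cn)[:,0];print(n,st[i]);D.append((c,h))
def f(q,a):
    return np.array([cv2.pointPolygonTest(u,(float(x),float(y)),True) for c,h in D for u in [proj(c,(rz(q[2])@tilt(Q,a).T).T+[q[0],q[1],0]).astype(np.float32).reshape(-1,1,2)] for x,y in h])
for a in(0,.03,.06,.105):
    r=least_squares(f,fx,args=(a,),diff_step=1e-4);d=rz(-fx[2])@np.r_[r.x[:2]-fx[:2],0]
    print(a,np.sqrt(np.mean(r.fun**2)).round(3),(d*1e3).round(1),(r.x[2]-fx[2]).round(3))
```

```text
[ 0.33736503 -0.03083839  0.2643856 ] [ 0.04785398 -0.39491362  0.18384947]
scene [ 214  189   60   52 1467]
side [ 229  166   64   61 1903]
0 0.793 [ 0.8 -0.9  0. ] -0.004
0.03 0.857 [ 0.4 -0.6  0. ] -0.001
0.06 1.02 [ 0.2 -0.   0. ] 0.005
0.105 1.344 [0.9 0.3 0. ] 0.002
```

Flat, at (0.8, -0.9) mm, square, and held by the pins.

```bash
python3 -c "
from rig import manip
print(manip.sign_off())"
```

```text
the job is handed in; nothing more can be done
None
```

The plate is seated: both holes are over the pins, it measures flat and within about 1 mm of its place, and the pins stopped it when nudged; I handed the job in at about 16.5 s, with the arm clear and the valve and other parts, as far as I could see, untouched.

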